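Feed the top blank off the stack and round the bend to the end stop

TASK

Slide the top round blank off the stack in the nest and onto the feed chute, then push it along between the rails and round the bend until it sits fully home in the half-round end stop, flat on the chute. Do not lift it out, leave the two blanks below lying in the nest, and do not disturb the loose things round about.

Things in the scene. Friction and masses are not known exactly. Their poses are not given: they have to be found in the camera images.
- feeder: Fixed blank feeder, 250 (x) x 318 (y) mm, grey deck, bare metal rails. Origin: under its middle, on the bench. It has 50 mm feet; its deck, the chute floor, is 82 mm above the bench. From the nest (a round pocket holding the stack) a chute runs 100 mm straight along the feeder's +y, turns a quarter circle of 100 mm mean radius towards its +x and ends 30 mm farther on in a half-round end stop.
- feeder_nest (a point): Centre of the nest, at chute floor height; axes as the feeder's. The nest has a 94 mm bore. Towards the chute (+y) its rim, the sill, is level with the chute floor; round the other half a wall stands 1 mm higher than the top blank, so that no finger gets behind the blank there.
- feeder_bend (a point): Centre of the quarter-circle bend, at chute floor height: in feeder axes (100, 100) mm from the nest point. The chute's centre line runs 100 mm from it. The chute is everywhere 94 mm wide between 8 mm thick rails standing 10 mm above its floor (2 mm lower than the blank).
- feeder_seat (a point): Where the centre of the blank's underside is when it is home in the half-round end stop (47 mm radius about this point, so 2 mm of play), at chute floor height: in feeder axes (130, 200) mm from the nest point.
- blank_top: Top of three equal steel discs, 90 mm across, 12 mm thick, 0.35 to 0.7 kg, loose, too wide to grip across. Origin: centre of its underside, in the nest 2 mm above the chute floor (upper face 14 mm above it). A fingertip pressed on it with 6 to 12 N drags it by friction (the faces are smooth); once its rear edge is clear of the nest wall it can be pushed from behind.
- blank_mid: The second blank, same size, under the top one; its upper face is 2 mm above the chute floor and the sill keeps it in the nest. Origin: centre of its underside.
- blank_low: The lowest blank, same size. Origin: centre of its underside. It lies on a spring-loaded plate that holds the stack up against a stop: with more than about 8 to 12 N on top the stack sinks, 1 mm for every 3 N (6 mm at most), and if the top blank is sunk by over 2 mm it catches on the sill instead of sliding out.
- bench_jar: Bystander, loose, not to be moved: clear jar with a green lid standing on the bench beside the feeder, 69 mm in diameter, 84 mm high. Origin: centre of the underside.
- jug (a point): Foot of a tall pale plastic bottle of the room, fixed, about 110 mm across and 270 mm high, at the right front of the bench: keep the arm clear of it.
- flat_b: Bystander, loose, not to be moved: drilled piece of flat bar lying on the feeder's sole plate beside the nest, 40 x 85 x 10 mm. Origin: centre of the underside.
- angle_offcut: Bystander, loose, not to be moved: angle-iron off-cut lying on the bench beside the feeder, 40 x 120 x 40 mm. Origin: centre of the underside.
Not all that is in view belongs to the job. Leave any pink or yellow look-alike of the blank_top alone.

How it is judged:
On the way:
1. the top blank is off the stack and lies on the straight part of the chute (y of blank_top in the frame of feeder_nest above 0.085 m and z of blank_top in the frame of feeder_nest below 0.006 m and horizontal distance between blank_top and feeder_seat above 0.05 m), for 0.1 s.
At the end, for the whole second after the job is handed in: The top blank lies flat on the chute floor, its centre within 6 mm of the seat point of the end stop, at rest; the two other blanks still lie flat in the nest, their centres within 6 mm of the nest's (horizontal distance between blank_top and feeder_seat below 0.006 m and z of blank_top in the frame of feeder_seat below 0.003 m and angle between each of blank_top, blank_mid, blank_low's own z axis and vertical below 0.05 rad and linear speed of blank_top below 0.01 m/s and horizontal distance between each of blank_mid, blank_low and feeder_nest below 0.006 m); the robot touches nothing.
It fails at once if the top blank is lifted or tipped instead of slid (z of blank_top in the frame of feeder_nest above 0.02 m or angle between blank_top's own z axis and vertical above 0.3 rad).
It fails at once if a blank below is shifted in the nest or raised (distance of any of blank_mid, blank_low from where it was at the start of the episode above 0.008 m).
It fails at once if a bystander is shoved or knocked over (distance of any of bench_jar, flat_b, angle_offcut from where it was at the start of the episode above 0.03 m).
It also fails if it takes over 58 s, if anything falls off the work surface, if the arm or the gripper's body presses on something with over 40 N, if the wrist force passes 120 N, or if a joint passes its speed limit or range.

ROBOT

A 7-joint arm with a two-finger parallel gripper is mounted at the origin on a cart in front of the work surface, level with it; the furniture and walls round the work are solid. World frame = base frame: x ahead of the robot, y to its left, z up, the work surface at z = 0. Lengths are in m, angles in rad, forces in N, time in s.
With the tool pointing down it reaches from about 0.425 to 1.025 m from the base axis. Payload 9.4 kg.
Tool frame: the origin (TCP) lies between the finger pads; the fingertips stand 19 mm ahead of it and the grasp point (between the pads) is the TCP; z points along the fingers, y is the line along which they close (so a half turn about z gives the same grasp; the last joint's range is limited). The gripper opens to 85 mm and grips with 20 to 120 N. Pads are 22 mm wide; open, the fingers measure 114 mm over their backs; the gripper's body (76 mm by 85 mm) begins 54 mm behind the grasp point. The pads swing forward as they close: fully open they stand 13 mm farther back than shut.
Start: joints at [-0.077, 0.599, -0.003, 1.599, 0.002, 0.943, -0.08], TCP at [0.725, -0, 0.25] pointing down, gripper open.
Joint ranges: [-2.57, 2.57], [-0.35, 1.97], [-1.29, 1.29], [0.11, 2.56], [-1.05, 4.19], [0.11, 1.86], [-2.63, 2.63]. Speed limits (rad/s): [2.22, 2.22, 3.01, 3.01, 3.14, 3.14, 3.14].

INTERFACE

Orientations are given as a unit quaternion [x, y, z, w].
In Python, from plant import env, vision gives the robot as it stands.
- The arm moves only by the tool send_rows, never from a script. Its argument "deltas" is a list of rows, each an object with "delta_rot": the turn, a rotation vector about the tool's x, y, z in units of 0.12 rad (1.0 is 0.12 rad), a list of three; "delta_pos": the shift along the tool's x, y, z in units of 3 cm (1.0 is 3 cm), a list of three; "jaw": the closure, from -1 (fully open) to 1 (shut). In form: [{"delta_rot": [rx, ry, rz], "delta_pos": [dx, dy, dz], "jaw": jaw}, ...]. A call has exactly 5 rows; each row shifts and turns the commanded pose from where the row before left it, along the tool's axes as they then stand; what a row does not reach is not made up. A row lasts 1/12 s, in which the tool goes at most 41.7 mm and 7.16 degrees, less where a joint would pass 70% of its speed; a pose out of reach is approached as far as the arm can. A call with a number of a shift or a turn outside -1 to 1 is refused whole. A call with a gripper value outside its range is refused whole. The fingers move at their own pace and stop on an object; "force" is the grip in N (left out, the last holds). Time passes only in rows, so rows that do not move let the fingers close, or fill a call up. It gives the time, the measured TCP pose, the force, the opening and the grip force at its end, in the units of the state.
- env.get_obs(): the state, without advancing time (a new reading comes with each control period).
- vision.read_camera(name): name is "scene" or "side" or "wrist"; returns the picture (420x560x3 uint8, red, green, blue); there is no depth.
- vision.camera_params(name): a dict with "fovy" (degrees; the focal length in pixels is half the picture's height over the tangent of half this angle, whatever the lens; pixels are square), "cx", "cy" (the principal point, pixels), "origin" and "attitude" of the camera in the world; the wrist camera has in their place "T_tool_cam" (4x4, takes a point from camera to tool coordinates, whose origin is the TCP and whose axes are the flange's). Camera axes: x right, y up, looking along -z (the intrinsics and any distortion apply to the point x, -y, -z); pixel columns grow to the right and rows downward; lengths in m; the calibration is good to about 2 mm. A picture is of the moment at which its call begins: read the wrist's pose just before it. camera_params takes no time and is no camera call.
- env.finish_job(): hands the job in; it is judged then, once.
The state is a dict: "time_s": time; "joint_pos": joint angles; "joint_vel": joint speeds; "tau": joint torques, N m; "tcp_pos": TCP position; "tcp_rot": TCP orientation; "wrist_force": force on the tool from outside, world axes, zero at the start; "torque": the same for the moment, N m; "width": finger opening in m; "finger_force": force on a finger pad.
Only numpy, scipy, OpenCV 4.12 (cv2) and the standard library are available. Lean on these libraries where they do the work, as an engineer would, in place of code of your own. Each camera call takes 0.05 s, during which the arm holds its last target. There are 200 camera calls.

## Working session

There is one attempt and no reset: what is moved stays moved. The work goes in short steps, Python scripts to look and compute and a tool call to move; the robot and the scene stay as the last step left them, time stands still between calls to the robot, and variables do not carry over. Pictures are saved under pics/ and viewed, at most 10 in all, crops included, and the job is handed in when it is done.

Besides the shell and the picture viewer there is one more tool, called as name(argument=value, ...), one argument or row to a line, values as JSON. send_rows: Moves the arm, as the interface text tells. Shifts and turns lie within -1 to 1; 1 stands for 3 cm of shift or 0.12 rad of turn. Its arguments: {"type":"object","properties":{"deltas":{"type":"array"},"force":{"type":"number"}},"required":["deltas"]}

```bash
ls; mkdir -p pics; python3 - <<'E'
from plant import env, vision
import cv2, numpy as np
o=env.get_obs(); print(o)
ims=[]
for n in ["scene","side","wrist"]:
    im=vision.read_camera(n); cv2.imwrite(f"pics/{n}0.png",im[:,:,::-1]); print(n,vision.camera_params(n))
E
```

```text
pics
{'time_s': 0.0, 'joint_pos': array([-0.07668361,  0.60013031, -0.00251992,  1.60011074,  0.00177879,
        0.94288294, -0.07983716]), 'joint_vel': array([ 2.59275354e-04, -3.06086992e-03,  5.71332617e-04,  7.40303247e-06,
        9.93095947e-04,  1.10728366e-03, -1.54591866e-03]), 'tau': array([-9.47821900e-04, -7.76440001e+01,  1.56451017e+00, -2.58004493e+01,
        1.21808253e-02,  8.94789293e-03,  3.55701900e-05]), 'tcp_pos': array([ 7.24573478e-01, -3.37032602e-05,  2.49420345e-01]), 'tcp_rot': array([ 7.07116051e-01,  7.07097098e-01, -5.86801497e-04, -4.90169844e-04]), 'wrist_force': array([ 0.40538363, -0.68718249,  0.3794309 ]), 'torque': array([-0.05565576, -0.01122357,  0.01332855]), 'finger_force': 0.0, 'width': 0.08523647254362395}
scene {'fovy': 49.61297511359422, 'cx': 273.99374672316543, 'cy': 203.7025503508893, 'origin': array([-0.22894398,  0.51102036,  0.90565589]), 'attitude': array([-0.18086113,  0.37264965,  0.80833275, -0.4183535 ])}
side {'fovy': 57.037038074387695, 'cx': 284.2580907150261, 'cy': 208.94938445557347, 'origin': array([ 0.28393817, -1.06542292,  0.55925463]), 'attitude': array([ 0.53246494, -0.07027614, -0.09329649,  0.83835441])}
wrist {'fovy': 70.14746588807866, 'cx': 279.84276460247, 'cy': 208.10014495435587, 'T_tool_cam': array([[-6.89263194e-05,  9.60156065e-01,  2.79464357e-01,
         7.16056393e-02],
       [ 9.99999812e-01,  2.36504005e-04, -5.65919927e-04,
        -6.13585653e-05],
       [-6.09465889e-04,  2.79464265e-01, -9.60155900e-01,
        -1.22973635e-01],
       [ 0.00000000e+00,  0.00000000e+00,  0.00000000e+00,
         1.00000000e+00]])}
```

View pics/scene0.png

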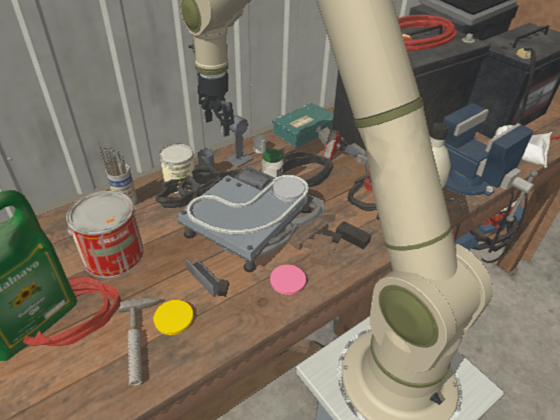

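View pics/wrist0.png

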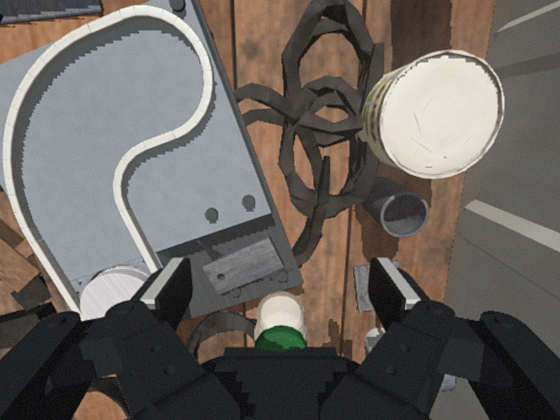

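View pics/side0.png

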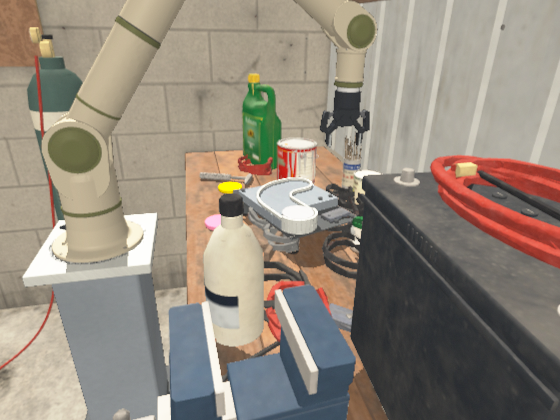

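The top blank is at scene (291,187), wrist (118,297) and side (298,217), lying in the rail loop's nest. Its look-alikes are the pink disc at scene (288,279) and the yellow disc at scene (174,317), both on the bench. I choose the steel one. Next I'll fit the feeder pose from the rails.

```bash
cat > h.py <<'E'
import numpy as np, cv2
from plant import env, vision
from scipy.spatial.transform import Rotation as R
def cam(name, obs=None):
    p=vision.camera_params(name); f=210/np.tan(np.radians(p["fovy"])/2)
    if name=="wrist":
        T=np.eye(4); T[:3,:3]=R.from_quat(obs["tcp_rot"]).as_matrix(); T[:3,3]=obs["tcp_pos"]
        T=T@p["T_tool_cam"]; Rm,t=T[:3,:3],T[:3,3]
    else: Rm,t=R.from_quat(p["attitude"]).as_matrix(),p["origin"]
    return f,p["cx"],p["cy"],Rm,t
def proj(c,P):
    f,cx,cy,Rm,t=c; q=(np.atleast_2d(P)-t)@Rm
    return np.c_[cx+f*q[:,0]/-q[:,2], cy-f*q[:,1]/-q[:,2]]
def unproj(c,uv,z):
    f,cx,cy,Rm,t=c; uv=np.atleast_2d(uv).astype(float)
    d=np.c_[(uv[:,0]-cx)/f,-(uv[:,1]-cy)/f,-np.ones(len(uv))]@Rm.T
    return t+d*((z-t[2])/d[:,2])[:,None]
def path(off,n=40):  # nest-frame line at offset to the left(+)/outer of centre line, incl. end stop
    a=np.linspace(np.pi,np.pi/2,n); r=100+off
    s=[[-off,y] for y in np.linspace(40,100,15)]+[[100+r*np.cos(t),100+r*np.sin(t)] for t in a]+[[x,200+off] for x in np.linspace(100,130,8)]
    return np.array(s)/1000
def rail(d):
    b=np.linspace(np.pi/2,-np.pi/2,40)
    return np.vstack([path(d),np.c_[130+d*np.cos(b),200+d*np.sin(b)]/1000,path(-d)[::-1]])
def toW(p,xy,z):
    x,y,a=p; c,s=np.cos(a),np.sin(a); return np.c_[x+c*xy[:,0]-s*xy[:,1], y+s*xy[:,0]+c*xy[:,1], np.full(len(xy),z)]
E
python3 - <<'E'
from h import *
from scipy.optimize import minimize
o=env.get_obs()
C={n:cam(n,o) for n in["scene","side","wrist"]}
n=unproj(C["wrist"],(118,297),.096)[0]; e=unproj(C["wrist"],(150,75),.085)[0]
n2=unproj(C["scene"],(291,187),.096)[0]; n3=unproj(C["side"],(298,217),.096)[0]; print(n,e,n2,n3)
v=(e-n)[:2]; yaw=np.arctan2(v[1],v[0])-np.arctan2(200,130)
grays={k:cv2.imread(f"pics/{k}0.png").astype(int) for k in C}
M={}
for k,g in grays.items():
    m=((g.min(2)>(150 if k!='wrist' else 165))).astype(np.uint8); M[k]=cv2.GaussianBlur(m.astype(np.float32),(0,0),1.0)
def model(k,p):
    im=np.zeros((420,560),np.uint8)
    a=proj(C[k],toW(p,rail(.055),.092)); b=proj(C[k],toW(p,rail(.047),.092))
    cv2.fillPoly(im,[np.round(np.vstack([a,b[::-1]])*16).astype(np.int32)],255,cv2.LINE_AA,4)
    return im/255.
def cost(p,ks):
    s=0
    for k in ks:
        m=cv2.GaussianBlur(model(k,p),(0,0),1.0); s-= (m*M[k]).sum()/np.sqrt((m*m).sum())/10
    return s
p0=np.array([n[0],n[1],yaw]); print(p0)
for ks in (["wrist"],["scene"],["side"],["wrist","scene","side"]):
    best=None
    for da in(-.1,0,.1):
        for dx in(-.01,.01):
            r=minimize(cost,p0+[dx,0,da],args=(ks,),method="Nelder-Mead",options=dict(initial_simplex=p0+[dx,0,da]+np.array([[0,0,0],[.012,0,0],[0,.012,0],[0,0,.06]]),xatol=1e-5,fatol=1e-5))
            if best is None or r.fun<best.fun: best=r
    print(ks,best.x,best.fun)
p=best.x
out=[]
for k in("wrist","scene"):
    g=cv2.imread(f"pics/{k}0.png"); q=proj(C[k],toW(p,np.array([[.05,.1]]),.09))[0]
    S=2 if k=="wrist" else 4
    g=cv2.resize(g,None,fx=S,fy=S,interpolation=cv2.INTER_CUBIC)
    b=np.linspace(0,2*np.pi,60)
    for xy,z,col in((rail(.055),.092,(0,0,255)),(rail(.047),.092,(0,200,0)),(.045*np.c_[np.cos(b),np.sin(b)],.096,(255,0,0)),(np.array([[-.055,0],[-.055,.1]]),.092,(0,0,255))):
        cv2.polylines(g,[np.round((proj(C[k],toW(p,xy,z))+.5)*S*16).astype(np.int32)],False,col,1,cv2.LINE_AA,4)
    x,y=(q*S).astype(int); x0=max(0,x-300);y0=max(0,y-300); w=g[y0:y0+600,x0:x0+600]
    w=cv2.copyMakeBorder(w,0,600-w.shape[0],0,600-w.shape[1],cv2.BORDER_CONSTANT); out.append(cv2.resize(w,(400,400)) if 0 else w[:,100:500])
cv2.imwrite("pics/fit.png",np.hstack(out))
E
```

```text
[ 0.55385781 -0.10663777  0.096     ] [0.60944236 0.11076351 0.085     ] [ 0.54697148 -0.12696562  0.096     ] [ 0.54645441 -0.15969976  0.096     ]
[ 0.55385781 -0.10663777  0.32606047]
['wrist'] [ 0.58310333 -0.1588414   0.2798408 ] -1.727697374106451
['scene'] [ 0.52528867 -0.09101177  0.46038229] -1.0455421329411676
['side'] [ 0.61289289 -0.22636076  0.92106089] -1.648461637021909
['wrist', 'scene', 'side'] [ 0.59348272 -0.16192816  0.34588466] -4.113405109719799
```

View pics/fit.png

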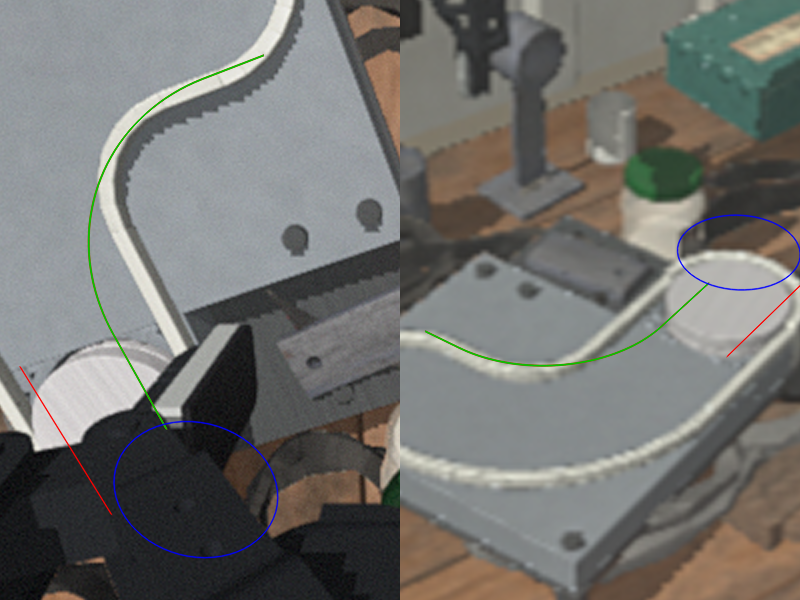

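The fit slipped onto the wrong edges, because bright clutter and the blank itself passed the threshold. I'll click the rail points by hand on enlarged crops.

```bash
python3 - <<'E'
import cv2,numpy as np
def crop(k,x,y,w,h,S):
    g=cv2.imread(f"pics/{k}0.png")[y:y+h,x:x+w]; g=cv2.resize(g,None,fx=S,fy=S,interpolation=cv2.INTER_CUBIC)
    for i in range(0,w,10): cv2.putText(g,str(x+i),(i*S,8),0,.3,(0,255,255)); cv2.line(g,(i*S,10),(i*S,14),(0,255,255))
    for i in range(0,h,10): cv2.putText(g,str(y+i),(0,i*S+4),0,.3,(0,255,255)); cv2.line(g,(20,i*S),(26,i*S),(0,255,255))
    return g
a=crop("scene",180,165,140,75,5); b=crop("side",225,165,140,75,4)[:, :]
a=cv2.copyMakeBorder(a,0,0,0,0,0)
b=cv2.resize(b,(700,375)) if 0 else cv2.copyMakeBorder(crop("side",240,172,100,60,4),0,0,0,300,0)
cv2.imwrite("pics/crops.png",np.vstack([a,b[:225]]))
E
```

```text
(no output)
```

View pics/crops.png

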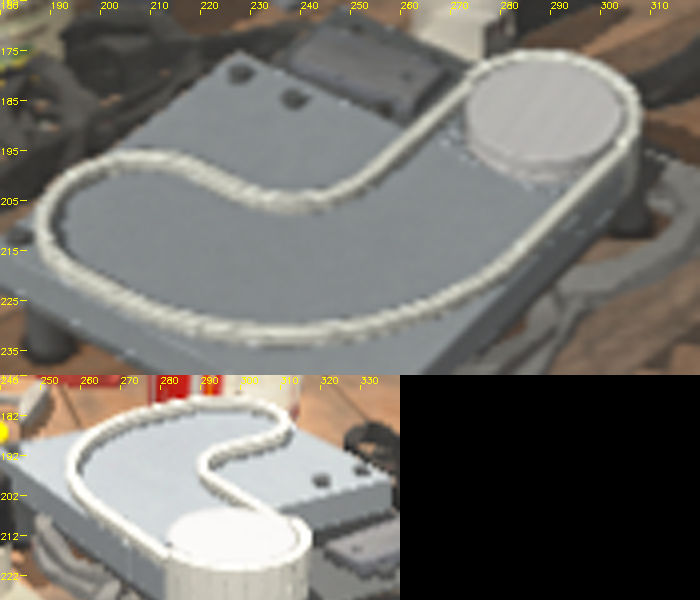

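Scene crop: blank face centre at about scene (289,187.6), side (298.2,212.5). The rail loop is clean all round, so I'll fit to clicked mid-rail points.

```bash
cat > fit.py <<'E'
from h import *
from scipy.optimize import least_squares
from scipy.spatial import cKDTree
o=env.get_obs(); C={n:cam(n,o) for n in["scene","side","wrist"]}
K={"scene":np.array([(560,225),(520,260),(480,285),(430,308),(380,322),(330,331),(270,332),(210,324),(150,306),(100,283),(60,255),(45,220),(55,185),(90,163),(130,157),(170,160),(210,175),(250,195),(300,203),(345,187),(385,155),(430,115),(465,85)])/5+[180,165],
"wrist":np.array([(45,265),(20,215),(8,160),(12,110),(30,70),(65,35),(105,15),(145,12),(180,30),(203,60),(208,95),(195,120),(165,137),(135,153),(118,180),(125,215),(140,245),(155,270.)]),
"side":(np.array([(160,553),(120,525),(85,495),(73,465),(85,440),(120,418),(160,406),(200,402),(245,405),(278,415),(290,428),(265,440),(225,450),(205,463),(220,483),(260,505)])-[0,375])/4+[240,172]}
D={"scene":(289,187.6),"side":(298.2,212.5)}
xy=rail(.051)
xy=np.vstack([np.linspace(a,b,8,endpoint=False) for a,b in zip(xy[:-1],xy[1:])])
def res(p,ks):
    r=[]
    for k in ks:
        m=proj(C[k],toW(p,xy,.092)); d,i=cKDTree(m).query(K[k]); r.append((K[k]-m[i]).ravel())
        if k in D: r.append(2*(D[k]-proj(C[k],toW(p,np.zeros((1,2)),.096))[0]))
    return np.concatenate(r)
if __name__=="__main__":
  for ks in(["scene"],["wrist"],["side"],["scene","wrist"],["scene","wrist","side"]):
    best=min((least_squares(res,[.55,-.12,a],args=(ks,),loss="soft_l1") for a in(.1,.3,.5)),key=lambda r:r.cost)
    rr=res(best.x,ks); print(ks,best.x.round(4),"rms",np.sqrt((rr**2).mean()).round(2),"max",abs(rr).max().round(2))
  print(unproj(C["scene"],D["scene"],.096),unproj(C["side"],D["side"],.096))
E
python3 fit.py
```

```text
['scene'] [ 0.5534 -0.1079  0.2501] rms 10.35 max 17.45
['wrist'] [ 0.5077 -0.064  -0.0588] rms 41.16 max 91.78
['side'] [ 0.5533 -0.1319  0.259 ] rms 8.16 max 19.02
['scene', 'wrist'] [ 0.5477 -0.0948  0.1769] rms 26.82 max 75.06
['scene', 'wrist', 'side'] [ 0.5505 -0.0982  0.1916] rms 23.18 max 71.78
[[ 0.54802893 -0.12064544  0.096     ]] [[ 0.55445192 -0.13242498  0.096     ]]
```

Units bug: `rail` took metres while `path` works in mm.

```bash
sed -i 's/^def rail(d):/def rail(d):\n    d*=1000/' h.py; python3 fit.py
```

```text
['scene'] [ 0.5477 -0.1217  0.3341] rms 1.49 max 7.15
['wrist'] [ 0.5558 -0.1242  0.3451] rms 2.28 max 7.33
['side'] [ 0.5544 -0.136   0.3323] rms 1.1 max 4.7
['scene', 'wrist'] [ 0.5541 -0.1238  0.3401] rms 2.08 max 7.55
['scene', 'wrist', 'side'] [ 0.5559 -0.1251  0.3506] rms 1.93 max 7.29
[[ 0.54802893 -0.12064544  0.096     ]] [[ 0.55445192 -0.13242498  0.096     ]]
```

```bash
cat > ref.py <<'E'
from h import *
from scipy.optimize import minimize
def dist(c,uv,k1):
    f,cx,cy=c[:3]; d=(uv-[cx,cy])/f; return [cx,cy]+f*d*(1+k1*(d**2).sum(1,keepdims=True))
def refine(C,G,p0,ks,usek=True):
    M={}
    for k in ks:
        g=G[k].astype(np.float32).min(2); M[k]=cv2.GaussianBlur(g-cv2.GaussianBlur(g,(0,0),12),(0,0),.8)
    def cost(v):
        s=0
        for i,k in enumerate(ks):
            k1=v[3+i] if usek else 0
            def smp(d,z=.092):
                q=dist(C[k],proj(C[k],toW(v[:3],rail(d),z)),k1).astype(np.float32)
                ok=(q[:,0]>2)&(q[:,0]<557)&(q[:,1]>2)&(q[:,1]<417)
                if k=="wrist": ok&=q[:,1]<(250)
                return cv2.remap(M[k],q[None,:,0],q[None,:,1],cv2.INTER_LINEAR)[0],ok
            a,ok=smp(.051);b,o1=smp(.062);c,o2=smp(.040); ok&=o1&o2
            s-=np.mean(np.clip((a-.5*b-.5*c)[ok],-30,60))
        return s
    v0=np.r_[p0,np.zeros(len(ks) if usek else 0)]; n=len(v0)
    best=None
    for sg in(1,-1):
        S=np.vstack([v0,v0+sg*np.diag([.008,.008,.03]+[.1]*(n-3))])
        r=minimize(cost,v0,method="Nelder-Mead",options=dict(initial_simplex=S,maxiter=3000,xatol=1e-5,fatol=1e-4))
        if best is None or r.fun<best.fun: best=r
    return best
if __name__=="__main__":
    o=env.get_obs(); C={n:cam(n,o) for n in["scene","side","wrist"]}
    G={k:cv2.imread(f"pics/{k}0.png") for k in C}
    for ks in(["scene"],["wrist"],["side"],["scene","wrist","side"]):
        for u in(False,True):
            r=refine(C,G,[.553,-.125,.34],ks,u); print(ks,u,r.x.round(4),round(r.fun,2))
E
python3 ref.py
```

```text
['scene'] False [ 0.5529 -0.1191  0.3411] -46.34
['scene'] True [ 0.5534 -0.1192  0.3443  0.0396] -46.36
['wrist'] False [ 0.5542 -0.1205  0.3256] -59.96
['wrist'] True [ 0.5552 -0.1212  0.331  -0.0085] -59.97
['side'] False [ 0.554  -0.1269  0.3392] -36.05
['side'] True [ 0.5548 -0.1271  0.3447  0.0145] -36.03
['scene', 'wrist', 'side'] False [ 0.5527 -0.1209  0.333 ] -132.37
['scene', 'wrist', 'side'] True [ 0.5549 -0.1237  0.3501  0.5732 -0.0053 -0.4858] -134.72
```

The three cameras agree to within a few mm: nest (0.5535, -0.1205), feeder yaw 0.333 rad. The fit's own centre was also close to the blank clicks. I'll shut the jaws, hover over the nest and turn the tool x axis along the chute.

send_rows(
  deltas=[
    {"delta_rot":[0,0,0],"delta_pos":[-0.4,-0.57,0.25],"jaw":1},
    {"delta_rot":[0,0,0],"delta_pos":[-0.4,-0.57,0.25],"jaw":1},
    {"delta_rot":[0,0,0],"delta_pos":[-0.4,-0.57,0.25],"jaw":1},
    {"delta_rot":[0,0,0],"delta_pos":[-0.4,-0.57,0.25],"jaw":1},
    {"delta_rot":[0,0,0],"delta_pos":[-0.4,-0.57,0.25],"jaw":1},
  ],
)

```text
time_s: 0.57
tcp_pos: [0.6385, -0.0605, 0.2122]
tcp_rot: [0.707, 0.707, -0.0, -0.0]
wrist_force: [0.4, -0.0, -0.7]
width: 0.0258
finger_force: 0.0
```

send_rows(
  deltas=[
    {"delta_rot":[0,0,0],"delta_pos":[-0.4,-0.57,0.25],"jaw":1},
    {"delta_rot":[0,0,0],"delta_pos":[-0.4,-0.57,0.25],"jaw":1},
    {"delta_rot":[0,0,0],"delta_pos":[-0.4,-0.57,0.25],"jaw":1},
    {"delta_rot":[0,0,0],"delta_pos":[-0.4,-0.57,0.25],"jaw":1},
    {"delta_rot":[0,0,0],"delta_pos":[-0.4,-0.57,0.25],"jaw":1},
  ],
)

```text
time_s: 0.98
tcp_pos: [0.553, -0.1205, 0.1749]
tcp_rot: [0.707, 0.707, -0.0, -0.0]
wrist_force: [0.3, 0.1, 0.1]
width: 0.0001
finger_force: 0.0
```

send_rows(
  deltas=[
    {"delta_rot":[0,0,-0.7],"delta_pos":[0,0,0],"jaw":1},
    {"delta_rot":[0,0,-0.7],"delta_pos":[0,0,0],"jaw":1},
    {"delta_rot":[0,0,-0.7],"delta_pos":[0,0,0],"jaw":1},
    {"delta_rot":[0,0,-0.7],"delta_pos":[0,0,0],"jaw":1},
    {"delta_rot":[0,0,0],"delta_pos":[0,0,0],"jaw":1},
  ],
)

```text
time_s: 1.4
tcp_pos: [0.5539, -0.1202, 0.1752]
tcp_rot: [0.578, 0.816, -0.0, -0.0]
wrist_force: [0.3, -0.3, 0.3]
width: 0.0001
finger_force: 0.0
```

```bash
cat > look.py <<'E'
import sys
from ref import *
def tool(o): return R.from_quat(o["tcp_rot"]).as_matrix()
def fr(p,xy):  # world -> nest frame
    c,s=np.cos(p[2]),np.sin(p[2]); d=np.asarray(xy)[:2]-p[:2]; return np.array([c*d[0]+s*d[1],-s*d[0]+c*d[1]])
def state(p,o):
    T=tool(o); print("t",round(o["time_s"],2),"tcp",o["tcp_pos"].round(4),"nestframe mm",(1000*fr(p,o["tcp_pos"])).round(1),"zfloor mm",round(1000*(o["tcp_pos"][2]-.082),1),"head-yaw",round(np.arctan2(T[1,0],T[0,0])-p[2],3),"tilt",T[:2,2].round(4),"F",o["wrist_force"].round(1))
E
python3 - <<'E'
from look import *
o=env.get_obs(); im=vision.read_camera("wrist"); cv2.imwrite("pics/wrist1.png",im[:,:,::-1])
C={"wrist":cam("wrist",o)}; G={"wrist":im}
p=np.array([.5535,-.1205,.333]); state(p,o)
M=refine(C,G,p,["wrist"],False); print(M.x.round(4),M.fun)
g=im[:,:,::-1].copy(); b=np.linspace(0,2*np.pi,60)
for xy,z,col in((rail(.055),.092,(0,0,255)),(rail(.047),.092,(0,200,0)),(.045*np.c_[np.cos(b),np.sin(b)],.096,(255,0,0))):
    cv2.polylines(g,[np.round((proj(C["wrist"],toW(M.x,xy,z)))*16).astype(np.int32)],False,col,1,cv2.LINE_AA,4)
cv2.imwrite("pics/wrist1f.png",g)
o2=env.get_obs(); Cs=cam("side"); print("jug",unproj(Cs,(236,338),0)); print(o["width"])
E
```

```text
t 1.4 tcp [ 0.5539 -0.1202  0.1752] nestframe mm [0.4 0.1] zfloor mm 93.2 head-yaw 1.577 tilt [-0.0002  0.0001] F [ 0.3 -0.3  0.3]
[ 0.5541 -0.1293  0.3383] -57.32079315185547
jug [[ 0.33655404 -0.47397245  0.        ]]
0.00010346359936283891
```

View pics/wrist1f.png

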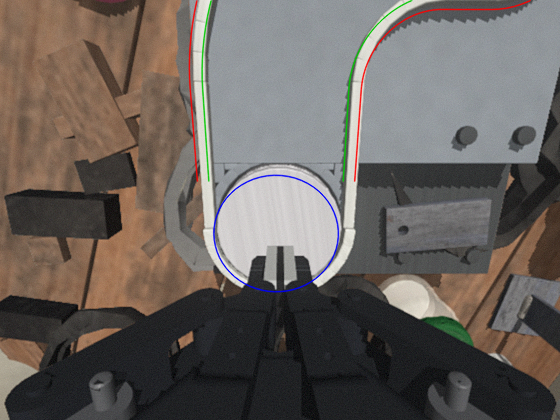

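The wrist view is over the nest. The steel blank spans columns 214–342 with its front edge at row about 168, and the rails are visible on both sides. The fit slid about 7 px along the straight rails, so I'll correct it from the blank's edges.

```bash
python3 - <<'E'
from look import *
o=env.get_obs(); C=cam("wrist",o); im=cv2.imread("pics/wrist1.png")
print(unproj(C,[(278,167.5),(214,230),(342,230)],.096).round(4))
c=cv2.resize(im[130:280,190:370],None,fx=4,fy=4,interpolation=cv2.INTER_CUBIC)
cv2.imwrite("pics/c1.png",c)
E
```

```text
[[ 0.5394 -0.0815  0.096 ]
 [ 0.5106 -0.1391  0.096 ]
 [ 0.5976 -0.1089  0.096 ]]
```

View pics/c1.png

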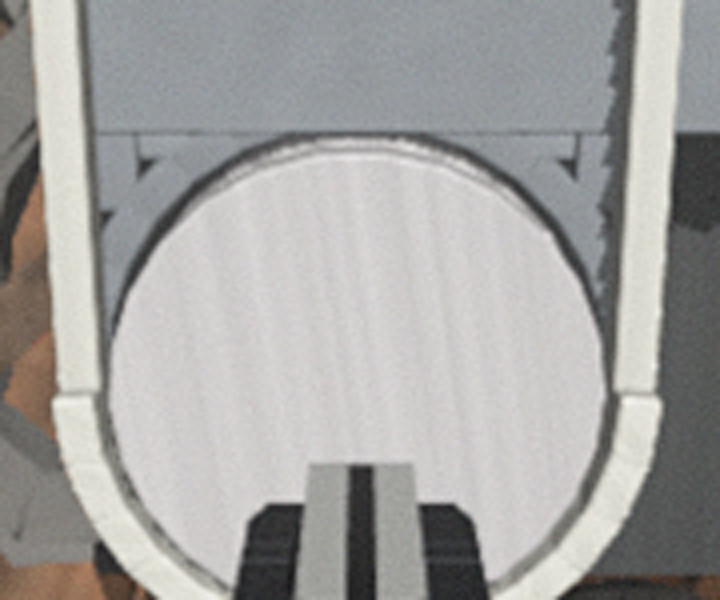

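Measured: nest (0.5541, -0.1238), yaw 0.335. Descending onto the blank's centre.

send_rows(
  deltas=[
    {"delta_rot":[0,0,0],"delta_pos":[-0.03,0,0.36],"jaw":1},
    {"delta_rot":[0,0,0],"delta_pos":[-0.03,0,0.36],"jaw":1},
    {"delta_rot":[0,0,0],"delta_pos":[-0.03,0,0.36],"jaw":1},
    {"delta_rot":[0,0,0],"delta_pos":[-0.03,0,0.36],"jaw":1},
    {"delta_rot":[0,0,0],"delta_pos":[0,0,0.32],"jaw":1},
  ],
)

```text
time_s: 1.87
tcp_pos: [0.5548, -0.1235, 0.1207]
tcp_rot: [0.579, 0.815, -0.0, -0.001]
wrist_force: [-0.4, -0.2, -0.2]
width: -0.0002
finger_force: 0.0
```

send_rows(
  deltas=[
    {"delta_rot":[0,0,0],"delta_pos":[0,0,0.03],"jaw":1},
    {"delta_rot":[0,0,0],"delta_pos":[0,0,0.03],"jaw":1},
    {"delta_rot":[0,0,0],"delta_pos":[0,0,0.03],"jaw":1},
    {"delta_rot":[0,0,0],"delta_pos":[0,0,0.03],"jaw":1},
    {"delta_rot":[0,0,0],"delta_pos":[0,0,0.02],"jaw":1},
  ],
)

```text
time_s: 2.28
tcp_pos: [0.5554, -0.1234, 0.1186]
tcp_rot: [0.579, 0.815, 0.0, 0.0]
wrist_force: [-0.4, 0.1, 0.2]
width: 0.0
finger_force: 0.0
```

send_rows(
  deltas=[
    {"delta_rot":[0,0,0],"delta_pos":[0,0,0.02],"jaw":1},
    {"delta_rot":[0,0,0],"delta_pos":[0,0,0.02],"jaw":1},
    {"delta_rot":[0,0,0],"delta_pos":[0,0,0.02],"jaw":1},
    {"delta_rot":[0,0,0],"delta_pos":[0,0,0],"jaw":1},
    {"delta_rot":[0,0,0],"delta_pos":[0,0,0],"jaw":1},
  ],
)

```text
time_s: 2.7
tcp_pos: [0.5552, -0.1234, 0.1165]
tcp_rot: [0.579, 0.815, 0.0, 0.0]
wrist_force: [0.5, 0.2, 0.2]
width: -0.0001
finger_force: 0.0
```

send_rows(
  deltas=[
    {"delta_rot":[0,0,0],"delta_pos":[0,0,0.02],"jaw":1},
    {"delta_rot":[0,0,0],"delta_pos":[0,0,0.02],"jaw":1},
    {"delta_rot":[0,0,0],"delta_pos":[0,0,0],"jaw":1},
    {"delta_rot":[0,0,0],"delta_pos":[0,0,0],"jaw":1},
    {"delta_rot":[0,0,0],"delta_pos":[0,0,0],"jaw":1},
  ],
)

```text
time_s: 3.12
tcp_pos: [0.5552, -0.1234, 0.1152]
tcp_rot: [0.579, 0.815, -0.0, -0.0]
wrist_force: [-0.0, 0.6, 1.3]
width: -0.0001
finger_force: 0.0
```

```bash
python3 -c "
from look import *
state([.5541,-.1238,.335],env.get_obs())"
```

```text
t 3.12 tcp [ 0.5552 -0.1234  0.1152] nestframe mm [1.1 0. ] zfloor mm 33.2 head-yaw 1.572 tilt [-0.0001 -0.    ] F [-0.   0.6  1.3]
```

send_rows(
  deltas=[
    {"delta_rot":[0,0,0],"delta_pos":[0,0,0.02],"jaw":1},
    {"delta_rot":[0,0,0],"delta_pos":[0,0,0],"jaw":1},
    {"delta_rot":[0,0,0],"delta_pos":[0,0,0],"jaw":1},
    {"delta_rot":[0,0,0],"delta_pos":[0,0,0],"jaw":1},
    {"delta_rot":[0,0,0],"delta_pos":[0,0,0],"jaw":1},
  ],
)

```text
time_s: 3.53
tcp_pos: [0.5552, -0.1234, 0.1151]
tcp_rot: [0.579, 0.815, 0.0, 0.0]
wrist_force: [-2.8, 0.7, 5.7]
width: -0.0004
finger_force: 3.0
```

send_rows(
  deltas=[
    {"delta_rot":[0,0,0],"delta_pos":[0,0,0.02],"jaw":1},
    {"delta_rot":[0,0,0],"delta_pos":[0,0,0],"jaw":1},
    {"delta_rot":[0,0,0],"delta_pos":[0,0,0],"jaw":1},
    {"delta_rot":[0,0,0],"delta_pos":[0,0,0],"jaw":1},
    {"delta_rot":[0,0,0],"delta_pos":[0,0,0],"jaw":1},
  ],
)

```text
time_s: 3.95
tcp_pos: [0.5553, -0.1234, 0.1149]
tcp_rot: [0.579, 0.815, 0.0, 0.0]
wrist_force: [-2.0, 0.0, 10.4]
width: 0.0001
finger_force: 5.2
```

About 7.5 N/mm, now at 10 N. Dragging along the chute.

send_rows(
  deltas=[
    {"delta_rot":[0,0,0],"delta_pos":[0.1,0,0],"jaw":1},
    {"delta_rot":[0,0,0],"delta_pos":[0.1,0,0],"jaw":1},
    {"delta_rot":[0,0,0],"delta_pos":[0.1,0,0],"jaw":1},
    {"delta_rot":[0,0,0],"delta_pos":[0.1,0,0],"jaw":1},
    {"delta_rot":[0,0,0],"delta_pos":[0,0,0],"jaw":1},
  ],
)

```text
time_s: 4.37
tcp_pos: [0.5523, -0.1121, 0.1151]
tcp_rot: [0.579, 0.815, 0.001, 0.001]
wrist_force: [-0.0, 0.2, 10.5]
width: -0.0004
finger_force: 4.8
```

```bash
python3 - <<'E'
from look import *
o=env.get_obs(); state([.5541,-.1238,.335],o)
im=vision.read_camera("wrist"); cv2.imwrite("pics/wrist2.png",im[:,:,::-1])
cv2.imwrite("pics/c2.png",cv2.resize(im[100:300,150:410,::-1],None,fx=3,fy=3,interpolation=cv2.INTER_CUBIC))
E
```

```text
t 4.37 tcp [ 0.5523 -0.1121  0.1151] nestframe mm [ 2.1 11.7] zfloor mm 33.1 head-yaw 1.572 tilt [ 0.0027 -0.0005] F [-0.   0.2 10.5]
```

View pics/c2.png

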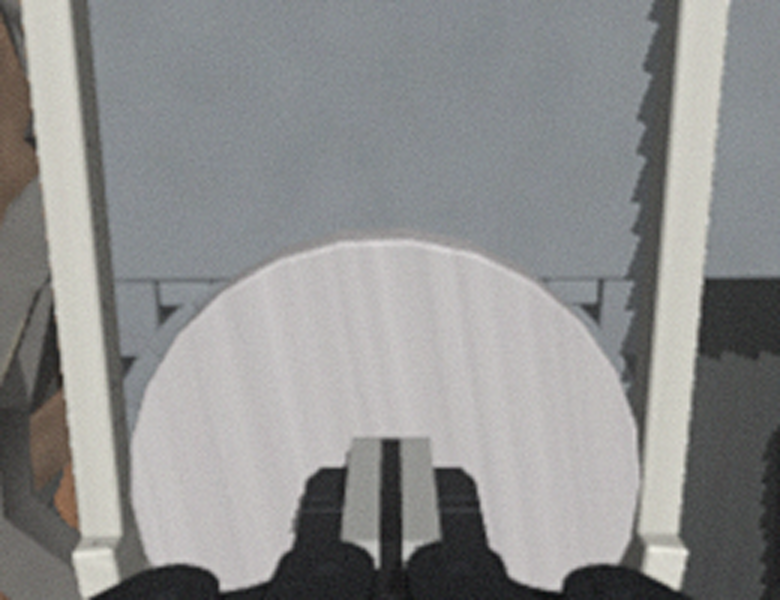

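The blank is following the finger: its front edge (crop row 240) is now past the deck line (row 278). I'll keep dragging.

send_rows(
  deltas=[
    {"delta_rot":[0,0,0],"delta_pos":[0.12,0,0],"jaw":1},
    {"delta_rot":[0,0,0],"delta_pos":[0.12,0,0],"jaw":1},
    {"delta_rot":[0,0,0],"delta_pos":[0.12,0,0],"jaw":1},
    {"delta_rot":[0,0,0],"delta_pos":[0.12,0,0],"jaw":1},
    {"delta_rot":[0,0,0],"delta_pos":[0.12,0,0],"jaw":1},
  ],
)

```text
time_s: 4.83
tcp_pos: [0.5465, -0.0956, 0.115]
tcp_rot: [0.579, 0.815, 0.001, 0.001]
wrist_force: [0.2, -2.1, 8.0]
width: -0.0003
finger_force: 4.0
```

send_rows(
  deltas=[
    {"delta_rot":[0,0,0],"delta_pos":[0.1,0,0],"jaw":1},
    {"delta_rot":[0,0,0],"delta_pos":[0.1,0,0],"jaw":1},
    {"delta_rot":[0,0,0],"delta_pos":[0.1,0,0],"jaw":1},
    {"delta_rot":[0,0,0],"delta_pos":[0.1,0,0],"jaw":1},
    {"delta_rot":[0,0,0],"delta_pos":[0,0,0],"jaw":1},
  ],
)

```text
time_s: 5.25
tcp_pos: [0.5422, -0.0836, 0.1149]
tcp_rot: [0.579, 0.815, 0.001, 0.001]
wrist_force: [0.2, 0.8, 8.8]
width: 0.0002
finger_force: 4.5
```

send_rows(
  deltas=[
    {"delta_rot":[0,0,0],"delta_pos":[0.1,0,0.004],"jaw":1},
    {"delta_rot":[0,0,0],"delta_pos":[0.1,0,0.004],"jaw":1},
    {"delta_rot":[0,0,0],"delta_pos":[0.1,0,0.004],"jaw":1},
    {"delta_rot":[0,0,0],"delta_pos":[0.1,0,0.004],"jaw":1},
    {"delta_rot":[0,0,0],"delta_pos":[0.1,0,0.004],"jaw":1},
  ],
)

```text
time_s: 5.67
tcp_pos: [0.5377, -0.0701, 0.1145]
tcp_rot: [0.579, 0.815, 0.001, 0.001]
wrist_force: [0.0, -2.1, 10.5]
width: 0.0
finger_force: 5.0
```

send_rows(
  deltas=[
    {"delta_rot":[0,0,0],"delta_pos":[0.1,0,0.004],"jaw":1},
    {"delta_rot":[0,0,0],"delta_pos":[0.1,0,0.004],"jaw":1},
    {"delta_rot":[0,0,0],"delta_pos":[0.1,0,0.004],"jaw":1},
    {"delta_rot":[0,0,0],"delta_pos":[0.1,0,0.004],"jaw":1},
    {"delta_rot":[0,0,0],"delta_pos":[0.0,0,0],"jaw":1},
  ],
)

```text
time_s: 6.08
tcp_pos: [0.5338, -0.0582, 0.1142]
tcp_rot: [0.579, 0.815, 0.001, 0.001]
wrist_force: [0.6, 0.3, 12.0]
width: -0.0002
finger_force: 6.1
```

```bash
python3 - <<'E'
from look import *
o=env.get_obs(); state([.5541,-.1238,.335],o)
im=vision.read_camera("wrist"); C=cam("wrist",o)
cv2.imwrite("pics/c3.png",cv2.resize(im[80:330,130:430,::-1],None,fx=2,fy=2,interpolation=cv2.INTER_CUBIC))
E
```

```text
t 6.08 tcp [ 0.5338 -0.0582  0.1142] nestframe mm [ 2.4 68.7] zfloor mm 32.2 head-yaw 1.572 tilt [ 0.0034 -0.0003] F [ 0.6  0.3 12. ]
```

View pics/c3.png

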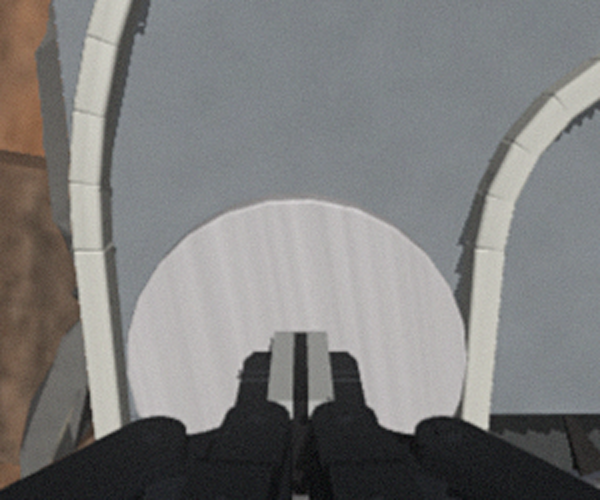

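The blank is still under the finger, front edge at crop row 200, with its centre about 69 mm along. Another 30 mm of dragging.

send_rows(
  deltas=[
    {"delta_rot":[0,0,0],"delta_pos":[0.1,0,0],"jaw":1},
    {"delta_rot":[0,0,0],"delta_pos":[0.1,0,0],"jaw":1},
    {"delta_rot":[0,0,0],"delta_pos":[0.1,0,0],"jaw":1},
    {"delta_rot":[0,0,0],"delta_pos":[0.1,0,0],"jaw":1},
    {"delta_rot":[0,0,0],"delta_pos":[0.1,0,0],"jaw":1},
  ],
)

```text
time_s: 6.55
tcp_pos: [0.5289, -0.0446, 0.1141]
tcp_rot: [0.579, 0.815, 0.001, 0.002]
wrist_force: [0.3, -2.8, 9.8]
width: -0.0001
finger_force: 4.9
```

send_rows(
  deltas=[
    {"delta_rot":[0,0,0],"delta_pos":[0.1,0,0.006],"jaw":1},
    {"delta_rot":[0,0,0],"delta_pos":[0.1,0,0.006],"jaw":1},
    {"delta_rot":[0,0,0],"delta_pos":[0.1,0,0.006],"jaw":1},
    {"delta_rot":[0,0,0],"delta_pos":[0.1,0,0.006],"jaw":1},
    {"delta_rot":[0,0,0],"delta_pos":[0.1,0,0],"jaw":1},
  ],
)

```text
time_s: 6.97
tcp_pos: [0.5236, -0.0303, 0.1131]
tcp_rot: [0.579, 0.815, 0.001, 0.001]
wrist_force: [-0.3, -2.1, 9.7]
width: -0.0007
finger_force: 5.0
```

```bash
python3 - <<'E'
from look import *
o=env.get_obs(); state([.5541,-.1238,.335],o)
im=vision.read_camera("wrist"); C=cam("wrist",o)
cv2.imwrite("pics/c4.png",cv2.resize(im[80:330,130:430,::-1],None,fx=2,fy=2,interpolation=cv2.INTER_CUBIC))
g=im.astype(int); col=g[100:260,279].min(1); d=np.diff(col.astype(float)); print("front row",100+d.argmax(), col[::10])
p=np.array([.5541,-.1238,.335])
uv=(279,100+d.argmax()+.5); print("front edge nest mm",1000*fr(p,unproj(C,uv,.094)[0]))
E
```

```text
t 6.97 tcp [ 0.5236 -0.0303  0.1131] nestframe mm [ 1.9 98.3] zfloor mm 31.1 head-yaw 1.571 tilt [ 0.0026 -0.0005] F [-0.3 -2.1  9.7]
front row 185 [122 126 128 127 125 124 130 127 127 182 187 184 174 181 175  45]
front edge nest mm [  1.78564104 139.90173264]
```

The blank is flat on the chute floor, centre about 96 mm along (tip 12 mm above floor). Next: lift, go behind it and come down.

send_rows(
  deltas=[
    {"delta_rot":[0,0,0],"delta_pos":[0,0,-0.5],"jaw":1},
    {"delta_rot":[0,0,0],"delta_pos":[0,0,-0.5],"jaw":1},
    {"delta_rot":[0,0,0],"delta_pos":[-0.7,-0.06,0],"jaw":1},
    {"delta_rot":[0,0,0],"delta_pos":[-0.7,0,0],"jaw":1},
    {"delta_rot":[0,0,0],"delta_pos":[-0.7,0,0],"jaw":1},
  ],
)

```text
time_s: 7.43
tcp_pos: [0.5418, -0.0903, 0.1426]
tcp_rot: [0.578, 0.816, 0.0, 0.0]
wrist_force: [0.7, -0.4, 0.1]
width: -0.0001
finger_force: 0.0
```

send_rows(
  deltas=[
    {"delta_rot":[0,0,0],"delta_pos":[0,0,0.3],"jaw":1},
    {"delta_rot":[0,0,0],"delta_pos":[0,0,0.3],"jaw":1},
    {"delta_rot":[0,0,0],"delta_pos":[0,0,0.3],"jaw":1},
    {"delta_rot":[0,0,0],"delta_pos":[0,0,0.28],"jaw":1},
    {"delta_rot":[0,0,0],"delta_pos":[0,0,0],"jaw":1},
  ],
)

```text
time_s: 7.85
tcp_pos: [0.5404, -0.0888, 0.1048]
tcp_rot: [0.578, 0.816, -0.001, -0.002]
wrist_force: [-0.7, 0.3, 0.4]
width: -0.0
finger_force: 0.0
```

```bash
python3 - <<'E'
from look import *
o=env.get_obs(); state([.5541,-.1238,.335],o)
im=vision.read_camera("wrist"); C=cam("wrist",o)
cv2.imwrite("pics/c5.png",cv2.resize(im[:,80:480,::-1],None,fx=1.4,fy=1.4,interpolation=cv2.INTER_CUBIC))
E
```

```text
t 7.85 tcp [ 0.5404 -0.0888  0.1048] nestframe mm [-1.4 37.5] zfloor mm 22.8 head-yaw 1.573 tilt [-0.0033  0.0006] F [-0.7  0.3  0.4]
```

View pics/c5.png

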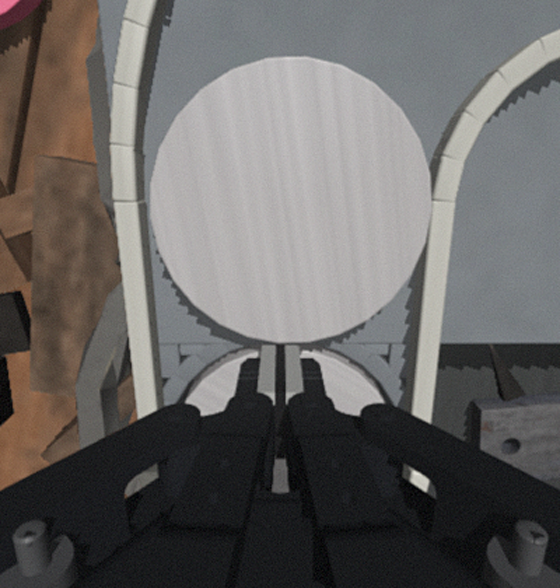

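The blank lies on the chute at the start of the bend with the second blank still in the nest. The shut fingertips are just behind its rear edge (crop 280,345). Closing up, then the first part of the bend: constant steps that turn about the bend centre, 3° a row.

send_rows(
  deltas=[
    {"delta_rot":[0,0,0],"delta_pos":[0.045,0.02,0],"jaw":1},
    {"delta_rot":[0,0,0],"delta_pos":[0.045,0.02,0],"jaw":1},
    {"delta_rot":[0,0,0],"delta_pos":[0.045,0,0],"jaw":1},
    {"delta_rot":[0,0,0],"delta_pos":[0.045,0,0],"jaw":1},
    {"delta_rot":[0,0,0],"delta_pos":[0.045,0,0],"jaw":1},
  ],
)

```text
time_s: 8.32
tcp_pos: [0.5407, -0.0832, 0.1072]
tcp_rot: [0.579, 0.815, 0.0, 0.0]
wrist_force: [0.3, -1.0, -0.1]
width: -0.0001
finger_force: 0.5
```

send_rows(
  deltas=[
    {"delta_rot":[0,0,0.436],"delta_pos":[0.177,-0.093,0],"jaw":1},
    {"delta_rot":[0,0,0.436],"delta_pos":[0.177,-0.093,0],"jaw":1},
    {"delta_rot":[0,0,0.436],"delta_pos":[0.177,-0.093,0],"jaw":1},
    {"delta_rot":[0,0,0.436],"delta_pos":[0.177,-0.093,0],"jaw":1},
    {"delta_rot":[0,0,0.436],"delta_pos":[0.177,-0.093,0],"jaw":1},
  ],
)

```text
time_s: 8.73
tcp_pos: [0.5208, -0.0605, 0.1072]
tcp_rot: [0.681, 0.732, 0.0, 0.0]
wrist_force: [-0.9, -1.0, 0.2]
width: -0.0001
finger_force: 0.4
```

```bash
cat > chk.py <<'E'
from look import *
p=np.array([.5541,-.1238,.335])
o=env.get_obs(); state(p,o); im=vision.read_camera("wrist"); C=cam("wrist",o)
# expected disc centre 56 mm ahead; find front edge along tool-x rays on the upper face plane, fit circle r=45
T=tool(o); c0=o["tcp_pos"]+.056*T[:,0]; c0[2]=.094
g=cv2.GaussianBlur(im.min(2).astype(np.float32),(0,0),1); a0=np.arctan2(T[1,0],T[0,0])
rr=np.arange(.030,.062,.0005); pts=[]
for a in np.linspace(-1.9,1.9,40):
    d=np.array([np.cos(a+a0),np.sin(a+a0),0]); W=c0+rr[:,None]*d; q=proj(C,W).astype(np.float32)
    v=cv2.remap(g,q[None,:,0],q[None,:,1],cv2.INTER_LINEAR)[0]; i=np.diff(v).argmin()
    # first strong drop from bright to dark
    j=np.where(np.diff(v)<-4)[0]
    if len(j): pts.append(W[j[0]+1][:2] if abs(j[0]-i)>4 else W[i][:2])
pts=np.array(pts)
from scipy.optimize import least_squares
r=least_squares(lambda c:np.hypot(*(pts-c).T)-.045,c0[:2],loss="soft_l1",f_scale=.0008)
c=r.x; e=np.abs(np.hypot(*(pts-c).T)-.045); n=fr(p,c)*1000
print("disc nest mm",n.round(1),"inliers",(e<.0015).sum(),len(pts),"ahead",((c-o["tcp_pos"][:2])@T[:2,:2]*1000).round(1),"from seat",(n-[130,200]).round(1),"r bend",np.hypot(*(n-100)).round(1))
E
python3 chk.py
```

```text
t 8.73 tcp [ 0.5208 -0.0605  0.1072] nestframe mm [-10.7  70.7] zfloor mm 25.2 head-yaw 1.307 tilt [ 0.0005 -0.0001] F [-0.9 -1.   0.2]
disc nest mm [  0.8 125.2] inliers 33 40 ahead [55.6 -3.1] from seat [-129.2  -74.8] r bend 102.3
```

It tracks well (disc 55.6 mm ahead, on the outer rail). Continuing.

send_rows(
  deltas=[
    {"delta_rot":[0,0,0.436],"delta_pos":[0.177,-0.093,0.02],"jaw":1},
    {"delta_rot":[0,0,0.436],"delta_pos":[0.177,-0.093,0.02],"jaw":1},
    {"delta_rot":[0,0,0.436],"delta_pos":[0.177,-0.093,0],"jaw":1},
    {"delta_rot":[0,0,0.436],"delta_pos":[0.177,-0.093,0],"jaw":1},
    {"delta_rot":[0,0,0.436],"delta_pos":[0.177,-0.093,0],"jaw":1},
  ],
)

```text
time_s: 9.2
tcp_pos: [0.5077, -0.0338, 0.1058]
tcp_rot: [0.771, 0.637, 0.0, 0.0]
wrist_force: [0.8, -0.3, 0.1]
width: -0.0001
finger_force: 0.4
```

```bash
python3 chk.py
```

```text
t 9.2 tcp [ 0.5077 -0.0338  0.1058] nestframe mm [-14.2 100.3] zfloor mm 23.8 head-yaw 1.047 tilt [ 0.0001 -0.0001] F [ 0.8 -0.3  0.1]
disc nest mm [  9.5 150.7] inliers 34 40 ahead [55.5 -4.7] from seat [-120.5  -49.3] r bend 103.7
```

send_rows(
  deltas=[
    {"delta_rot":[0,0,0.436],"delta_pos":[0.18,-0.11,0],"jaw":1},
    {"delta_rot":[0,0,0.436],"delta_pos":[0.18,-0.11,0],"jaw":1},
    {"delta_rot":[0,0,0.436],"delta_pos":[0.18,-0.11,0],"jaw":1},
    {"delta_rot":[0,0,0.436],"delta_pos":[0.18,-0.11,0],"jaw":1},
    {"delta_rot":[0,0,0.436],"delta_pos":[0.18,-0.11,0],"jaw":1},
  ],
)

```text
time_s: 9.67
tcp_pos: [0.4998, -0.0033, 0.1058]
tcp_rot: [0.847, 0.532, 0.0, 0.0]
wrist_force: [-0.1, -0.8, 0.5]
width: -0.0003
finger_force: 0.5
```

send_rows(
  deltas=[
    {"delta_rot":[0,0,0.436],"delta_pos":[0.18,-0.1,0],"jaw":1},
    {"delta_rot":[0,0,0.436],"delta_pos":[0.18,-0.1,0],"jaw":1},
    {"delta_rot":[0,0,0.436],"delta_pos":[0.18,-0.1,0],"jaw":1},
    {"delta_rot":[0,0,0.436],"delta_pos":[0.18,-0.1,0],"jaw":1},
    {"delta_rot":[0,0,0.436],"delta_pos":[0.18,-0.1,0],"jaw":1},
  ],
)

```text
time_s: 10.08
tcp_pos: [0.5012, 0.0275, 0.1058]
tcp_rot: [0.909, 0.417, -0.0, -0.0]
wrist_force: [-0.0, -1.1, -0.3]
width: 0.0
finger_force: 0.5
```

```bash
python3 chk.py
```

```text
t 10.08 tcp [0.5012 0.0275 0.1058] nestframe mm [ -0.2 160.3] zfloor mm 23.8 head-yaw 0.525 tilt [-0.0002  0.    ] F [-0.  -1.1 -0.3]
disc nest mm [ 47.  189.2] inliers 34 40 ahead [55.3 -1.4] from seat [-83.  -10.8] r bend 103.8
```

send_rows(
  deltas=[
    {"delta_rot":[0,0,0.436],"delta_pos":[0.18,-0.095,0],"jaw":1},
    {"delta_rot":[0,0,0.436],"delta_pos":[0.18,-0.095,0],"jaw":1},
    {"delta_rot":[0,0,0.436],"delta_pos":[0.18,-0.095,0],"jaw":1},
    {"delta_rot":[0,0,0.436],"delta_pos":[0.18,-0.095,0],"jaw":1},
    {"delta_rot":[0,0,0.436],"delta_pos":[0.18,-0.095,0],"jaw":1},
  ],
)

```text
time_s: 10.55
tcp_pos: [0.511, 0.0562, 0.1057]
tcp_rot: [0.955, 0.295, -0.0, -0.0]
wrist_force: [-1.1, -0.4, 1.4]
width: 0.0002
finger_force: 0.4
```

send_rows(
  deltas=[
    {"delta_rot":[0,0,0.436],"delta_pos":[0.18,-0.095,0],"jaw":1},
    {"delta_rot":[0,0,0.436],"delta_pos":[0.18,-0.095,0],"jaw":1},
    {"delta_rot":[0,0,0.436],"delta_pos":[0.18,-0.095,0],"jaw":1},
    {"delta_rot":[0,0,0.436],"delta_pos":[0.18,-0.095,0],"jaw":1},
    {"delta_rot":[0,0,0.436],"delta_pos":[0.18,-0.095,0],"jaw":1},
  ],
)

```text
time_s: 10.97
tcp_pos: [0.528, 0.0815, 0.1057]
tcp_rot: [0.986, 0.168, -0.0, -0.0]
wrist_force: [0.1, -0.8, 0.4]
width: -0.0
finger_force: 0.4
```

```bash
python3 chk.py
```

```text
t 10.97 tcp [0.528  0.0815 0.1057] nestframe mm [ 42.8 202.5] zfloor mm 23.7 head-yaw 0.003 tilt [-0.0007 -0.    ] F [ 0.1 -0.8  0.4]
disc nest mm [ 97.7 202.4] inliers 34 40 ahead [54.9  0.3] from seat [-32.3   2.4] r bend 102.4
```

send_rows(
  deltas=[
    {"delta_rot":[0,0,0],"delta_pos":[0.17,0,0],"jaw":1},
    {"delta_rot":[0,0,0],"delta_pos":[0.17,0,0],"jaw":1},
    {"delta_rot":[0,0,0],"delta_pos":[0.17,0,0],"jaw":1},
    {"delta_rot":[0,0,0],"delta_pos":[0.17,0,0],"jaw":1},
    {"delta_rot":[0,0,0],"delta_pos":[0.17,0,0],"jaw":1},
  ],
)

```text
time_s: 11.43
tcp_pos: [0.5526, 0.0899, 0.1057]
tcp_rot: [0.986, 0.168, -0.0, 0.0]
wrist_force: [-1.1, -0.1, -0.8]
width: 0.0002
finger_force: 0.4
```

send_rows(
  deltas=[
    {"delta_rot":[0,0,0],"delta_pos":[0.05,0,0],"jaw":1},
    {"delta_rot":[0,0,0],"delta_pos":[0.05,0,0],"jaw":1},
    {"delta_rot":[0,0,0],"delta_pos":[0.04,0,0],"jaw":1},
    {"delta_rot":[0,0,0],"delta_pos":[0.04,0,0],"jaw":1},
    {"delta_rot":[0,0,0],"delta_pos":[0,0,0],"jaw":1},
  ],
)

```text
time_s: 11.85
tcp_pos: [0.5573, 0.0919, 0.1057]
tcp_rot: [0.986, 0.168, 0.0, 0.0]
wrist_force: [0.6, -0.3, 0.6]
width: -0.0
finger_force: 0.1
```

```bash
python3 chk.py
```

```text
t 11.85 tcp [0.5573 0.0919 0.1057] nestframe mm [ 74.  202.6] zfloor mm 23.7 head-yaw 0.002 tilt [ 0.0001 -0.    ] F [ 0.6 -0.3  0.6]
disc nest mm [128.8 202.2] inliers 33 40 ahead [54.8  0.6] from seat [-1.2  2.2] r bend 106.2
```

Nearly home, with no stop force yet. Advancing in sub-millimetre steps until the stop pushes back.

send_rows(
  deltas=[
    {"delta_rot":[0,0,0],"delta_pos":[0.02,0,0],"jaw":1},
    {"delta_rot":[0,0,0],"delta_pos":[0.02,0,0],"jaw":1},
    {"delta_rot":[0,0,0],"delta_pos":[0.02,0,0],"jaw":1},
    {"delta_rot":[0,0,0],"delta_pos":[0.02,0,0],"jaw":1},
    {"delta_rot":[0,0,0],"delta_pos":[0,0,0],"jaw":1},
  ],
)

```text
time_s: 12.32
tcp_pos: [0.5586, 0.0922, 0.1055]
tcp_rot: [0.986, 0.168, -0.001, 0.0]
wrist_force: [-4.9, -3.2, 1.4]
width: -0.0002
finger_force: 2.5
```

```bash
python3 chk.py
```

```text
t 12.32 tcp [0.5586 0.0922 0.1055] nestframe mm [ 75.2 202.6] zfloor mm 23.5 head-yaw 0.002 tilt [-0.0019 -0.0004] F [-4.9 -3.2  1.4]
disc nest mm [129.7 201.6] inliers 35 40 ahead [54.5  1.1] from seat [-0.3  1.6] r bend 105.9
```

The stop pushes back with about 6 N, so the blank is home. Backing off and lifting clear.

send_rows(
  deltas=[
    {"delta_rot":[0,0,0],"delta_pos":[-0.2,0,0],"jaw":1},
    {"delta_rot":[0,0,0],"delta_pos":[-0.2,0,0],"jaw":1},
    {"delta_rot":[0,0,0],"delta_pos":[0,0,-0.5],"jaw":1},
    {"delta_rot":[0,0,0],"delta_pos":[0,0,-0.7],"jaw":1},
    {"delta_rot":[0,0,0],"delta_pos":[0,0,-0.7],"jaw":1},
  ],
)

```text
time_s: 12.78
tcp_pos: [0.5478, 0.0885, 0.1631]
tcp_rot: [0.986, 0.168, -0.0, 0.0]
wrist_force: [0.3, -0.7, 0.1]
width: -0.0002
finger_force: 0.0
```

send_rows(
  deltas=[
    {"delta_rot":[0,0,0],"delta_pos":[0,0,0],"jaw":1},
    {"delta_rot":[0,0,0],"delta_pos":[0,0,0],"jaw":1},
    {"delta_rot":[0,0,0],"delta_pos":[0,0,0],"jaw":1},
    {"delta_rot":[0,0,0],"delta_pos":[0,0,0],"jaw":1},
    {"delta_rot":[0,0,0],"delta_pos":[0,0,0],"jaw":1},
  ],
)

```text
time_s: 13.2
tcp_pos: [0.5477, 0.0886, 0.1619]
tcp_rot: [0.986, 0.168, -0.001, 0.0]
wrist_force: [0.7, 0.8, -0.6]
width: -0.0002
finger_force: 0.0
```

```bash
sed 's/c0=o\["tcp_pos"\]+.056\*T\[:,0\]/c0=o["tcp_pos"]+.068*T[:,0]/' chk.py > chk2.py; python3 chk2.py; python3 - <<'E'
# independent: nest/seat and disc in scene + side picture, differences to the first pictures
from look import *
p=np.array([.5541,-.1238,.335])
for k in("scene","side"):
    im=vision.read_camera(k); C=cam(k); g0=cv2.imread(f"pics/{k}0.png")[:,:,::-1]
    for nm,xy in(("seat",[.13,.2]),("nest",[0,0])):
        b=np.linspace(0,2*np.pi,13)[:-1]
        for r in(.02,.035):
            q=proj(C,toW(p,np.array(xy)+r*np.c_[np.cos(b),np.sin(b)],.094)).round().astype(int)
            print(k,nm,r,[int(im[v,u].min()) for u,v in q],"was",[int(g0[v,u].min()) for u,v in q][:4])
E
```

```text
t 13.2 tcp [0.5477 0.0886 0.1619] nestframe mm [ 63.8 202.7] zfloor mm 79.9 head-yaw 0.002 tilt [-0.0012 -0.0003] F [ 0.7  0.8 -0.6]
disc nest mm [129.5 201.5] inliers 36 40 ahead [65.7  1.3] from seat [-0.5  1.5] r bend 105.7
scene seat 0.02 [178, 178, 181, 181, 180, 183, 182, 182, 179, 181, 179, 180] was [134, 136, 135, 134]
scene seat 0.035 [176, 180, 179, 180, 180, 181, 181, 181, 160, 179, 177, 179] was [97, 132, 135, 133]
scene nest 0.02 [108, 108, 109, 109, 108, 106, 107, 107, 107, 109, 108, 108] was [177, 177, 176, 177]
scene nest 0.035 [109, 108, 108, 109, 106, 184, 182, 176, 108, 107, 116, 110] was [176, 175, 178, 178]
side seat 0.02 [248, 248, 248, 248, 249, 249, 249, 249, 248, 248, 248, 248] was [165, 154, 195, 165]
side seat 0.035 [247, 247, 248, 249, 249, 249, 249, 249, 248, 248, 247, 248] was [177, 226, 203, 223]
side nest 0.02 [150, 143, 146, 141, 156, 153, 155, 157, 154, 154, 156, 156] was [248, 248, 248, 248]
side nest 0.035 [157, 141, 119, 119, 118, 242, 249, 218, 156, 154, 155, 147] was [247, 247, 248, 248]
```

The blank sits within 2 mm of the seat point, and nothing touched the nest after the drag. Handing in.

```bash
python3 -c "
from plant import env
print(env.finish_job())"
```

```text
the job is handed in; nothing more can be done
None
```

The top blank was slid off the stack, pushed round the bend and handed in against the end stop, measured within 2 mm of the seat point and with the tool lifted clear; I didn't measure the two lower blanks or the loose things again at the end, and the hand-in gave no verdict.

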